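# Clamp the gold medallion in the gluing jig with its thumbwheel

### The arm

A 6-joint arm with a two-finger parallel gripper is mounted at the origin on the work surface. World frame = base frame: x ahead of the robot, y to its left, z up, the work surface at z = 0. Lengths are in m, angles in rad, forces in N, time in s.
With the tool pointing down it reaches from about 0.35 to 0.85 m from the base axis. Payload 8.1 kg.
Tool frame: the origin (TCP) lies at the very end of the fingers, on their centre line; the grasp point (between the pads) lies 19 mm behind it; z points along the fingers, y is the line along which they close (so a half turn about z gives the same grasp; the last joint's range is limited). The gripper opens to 85 mm and grips with 20 to 120 N. Pads are 22 mm wide; open, the fingers measure 114 mm over their backs; the gripper's body (76 mm by 85 mm) begins 54 mm behind the grasp point. The pads swing forward as they close: fully open they stand 13 mm farther back than shut.
Start: joints at [1.092, 0.13, 1.488, -0, 1.523, -0.085], TCP at [0.23, 0.554, 0.231] pointing down, gripper open.
Joint ranges: [-2.96, 2.96], [-0.89, 2.26], [0.02, 2.5], [-1.34, 4.48], [0, 2.73], [-2.66, 2.66]. Speed limits (rad/s): [2.39, 2.39, 2.79, 3.14, 3.14, 3.14].

### API

Orientations are given as [roll, pitch, yaw] about the fixed x, y, z axes, in that order (R = Rz(yaw) Ry(pitch) Rx(roll)).
In Python, from cell import * gives the robot as it stands. The module is installed in compiled form; this text tells all that it offers. Calls block until the motion is done:
- reach(position, orientation): joint-space move of the TCP to a pose.
- line_to(position, attitude=None, v=0.15, until_force=None): straight line of the TCP; attitude=None keeps the orientation; v is the mean speed in m/s. With until_force (N) it stops when the force on the tool has changed by that much, and returns True; else False.
- goto_joints(angles): joint-space move.
- move_gripper(opening, effort=None): finger opening in m; effort is the grip in N (None keeps the last); returns when the fingers have stopped.
- pause(seconds).
- ik(position, orientation): joint angles nearest the present ones, or None.
- get_state(): the state.
- capture(name): name is "scene" or "top" or "wrist"; returns a dict with "image" (480x640x3 uint8, red, green, blue), "depth" (480x640 float32, m along the optical axis (not along the pixel's ray), 0 where there is no reading), "camera_matrix" (3x3 intrinsics, pixels), "world_from_camera" (4x4, takes a point from camera to world coordinates). Camera axes: x right, y down, z forward; pixel columns grow to the right and rows downward; lengths in m; the calibration is good to about 2 mm. The wrist camera is an equidistant fisheye: a pixel r from the principal point sees the ray r / f radians off the axis. A picture is of the moment at which its call begins.
A pose or a line that the arm cannot do raises PlanningError and nothing moves.
- hand_in(): hands the job in; it is judged then, once.
Trained networks look in the newest picture that a camera, given by its name, has taken for a name from the list of things; names that differ only in an ending like _2 or _b are one class to them, and where a whole thing is asked for, a point or a joint stands for the part that bears it (a point fixed in the world has none). Each returns a list of dicts, best first, with "p" (0 to 1); they miss things now and then, are a little off and sometimes report something else, mostly with a low value. They report only what shows in the picture. A call takes as long as a camera call. They do not tell look-alikes from the thing itself.
- search_frame(camera, label): "rect" ([centre column, centre row, width, height] in pixels, round what is visible of it).
- cut_out(camera, label): "region" (480x640 bool, what is visible of it) and "rect" ([centre column, centre row, width, height] in pixels, round what is visible of it).
- tip_of(camera, label): "position" ([row, column] in pixels: a listed point, or the origin of a listed thing).
The state is a dict: "t": time; "qpos": joint angles; "joint_vel": joint speeds; "tau": joint torques, N m; "tcp_pos": TCP position; "orientation": TCP orientation; "force": force on the tool from outside, world axes, zero at the start; "ft_torque": the same for the moment, N m; "opening": finger opening in m; "grasp_force": force on a finger pad.
Only numpy, scipy, OpenCV 4.12 (cv2) and the standard library are available. Lean on these libraries where they do the work, as an engineer would, in place of code of your own. Each camera call takes 0.05 s, during which the arm holds its last target. There are 200 camera calls.

### The job

Lay the gold medallion, gold side up, in the bed of the wooden gluing jig, between the jaw and the V-shaped fence, and let go of it. Then roll the red thumbwheel with a fingertip until the jaw has pushed the medallion home in the fence and holds it firmly, so that the wheel stiffens; do not bear down hard on the wheel or crush the medallion. Move the jaw by the wheel only, set the medallion down rather than drop it, and leave the other things where they are.

Things in the scene. Friction and masses are not known exactly. Their poses are not given: they have to be found in the camera images.
- medallion_center (a point): centre (half-way up) of the gold medallion: a loose wooden disc, diameter 50 mm, 16 mm thick, about 30 g, wooden rim, gold sparkly top face; it lies flat on the table, gold up. z is its axis, up out of the gold face
- blank_center (a point): centre of a plain disc of the same size, without gold; not to be used or moved
- jig: wooden gluing jig fixed on the table. Origin on the table under its middle, z up. Base board 200 mm along x, 80 mm along y, 14 mm thick. In order along its x: wheel housing centred at -64 mm (64 x 50 mm, deck 44 mm above the table), moving jaw, open bed (top of the board), V-shaped fence at the +x end. Both sides of the bed (+y, -y) are open for fingers
- nest (a point): point on the bed's top, 45 mm from the jig's origin along its x, 14 mm above the table: the medallion's axis stands over it when the disc is fully home against both pads of the aluminium V fence (120 degrees, open to -x, 16 mm high, reaching 24 mm to either side of the middle line). Axes as the jig's
- jaw_face (a point): middle of the cork face of the moving aluminium jaw (30 mm wide along y, 18 mm high, top 33 mm above the table), facing +x of the jig. The wheel drives it along the jig's x; it touches a seated medallion when 25 mm short of the nest. At the start 7 to 12 mm of slack remain
- wheel_top (a point): highest point of the thumbwheel's rim when not pressed: on the jig's middle line, 8 mm above the deck (52 mm above the table). Fixed to the jig, it does not sink with the wheel. Axes as the jig's. About 34 mm of rim is exposed along x, in a slot 18 mm wide, so it is rolled in strokes of some 20 mm, lifting between; press with about 6 to 9 N
- wheel: red ribbed thumbwheel, 44 mm diameter, 14 mm wide, axis along the jig's y; origin at its centre, its frame turns with it. Rolling its top towards the fence (jig +x) closes the jaw 5 mm per radian; it stays where left. Its axle is sprung: it starts to sink at about 2.5 N, then 1 mm per 5 N, and bottoms after 4 mm
- mug: amber glass mug, 90 mm high, bystander; origin under its centre
- case: dark blue spectacle case, 160 x 62 x 42 mm, bystander; origin under its centre
- reel: empty green plastic reel, 72 mm diameter, 24 mm high, bystander; origin under its centre
- jaw (a joint): travel of the jaw along the jig's x, m; 0 fully open (face 12 mm short of a seated medallion), up to 0.016. With the fingertip on the crown the wheel turns freely at 2.5 to 3 N of drag (up to 1.5 N more before the crown, less past it: the rim's slope); once the disc is home each further 1 N adds about 4.4 N of clamping. 5 to 6 N of drag clamps properly; above 8 N crushes
Not all that is in view belongs to the job. Leave any grey or pink look-alike of the part that bears medallion_center alone.

How it is judged:
On the way, in this order (a step that is already met when the one before it is completed fails the run):
1. the medallion lies flat in the bed, between jaw and fence, released (horizontal distance between medallion_center and nest below 0.016 m and z of medallion_center in the frame of nest below 0.0105 m and angle between medallion_center's own z axis and vertical below 0.1 rad and contact force between each of the arm, the fingers and medallion below 0.05 N), for 0.2 s.
2. a finger on the thumbwheel has brought the jaw to press on the medallion (over 5 N) (contact force between the fingers and wheel above 0.5 N and contact force between jaw and medallion above 5 N), for 0.04 s.
At the end, for the whole second after the job is handed in: the medallion lies flat in the bed, gold up (within 0.1 rad, no more than 2.5 mm off the bed), fully home in the fence (axis within 3 mm of the nest point), at rest, and the jaw still presses on it with more than 5 N after everything has been let go (contact force between jaw and medallion above 5 N and horizontal distance between medallion_center and nest below 0.003 m and z of medallion_center in the frame of nest below 0.0105 m and angle between medallion_center's own z axis and vertical below 0.1 rad and linear speed of medallion below 0.01 m/s); the robot touches nothing.
It fails at once if the medallion is crushed: the jaw presses on it with more than 26 N (contact force between jaw and medallion above 26 N).
It fails at once if the fingertip bears down on the thumbwheel with more than 22 N (contact force between the fingers and wheel above 22 N).
It fails at once if the jaw is pushed by the robot directly (over 3 N) (contact force between any of the fingers, the arm and jaw above 3 N).
It fails at once if the medallion is let go more than 15 mm above the bed (horizontal distance between medallion_center and nest below 0.09 m and z of medallion_center in the frame of nest above 0.025 m and contact force between the fingers and medallion below 0.01 N).
It fails at once if a bystander is moved more than 20 mm (distance of any of blank_center, mug, case, reel from where it was at the start of the episode above 0.02 m).
It also fails if it takes over 67 s, if anything falls off the work surface, if the arm or the gripper's body presses on something with over 40 N, if the wrist force passes 120 N, or if a joint passes its speed limit or range.

## Working session

There is one attempt and no reset: what is moved stays moved. The work goes in short steps, each a Python script; the robot and the scene stay as the last script left them, time stands still between calls to the robot, and variables do not carry over. Pictures are saved under pics/ and viewed, at most 10 in all, crops included, and the job is handed in when it is done.

```bash
mkdir -p pics; cat > h.py <<'E'
from cell import *
import numpy as np, cv2
def pt(c,row,col,z=None):
    K=c["camera_matrix"];T=c["world_from_camera"]
    d=np.array([(col-K[0,2])/K[0,0],(row-K[1,2])/K[1,1],1.])
    if z is None: s=c["depth"][int(round(row)),int(round(col))]
    else: s=(z-T[2,3])/(T[:3,:3]@d)[2]
    return T[:3,:3]@(d*s)+T[:3,3]
E
python3 - <<'E'
from h import *
for cam in("top","scene"):
    c=capture(cam); cv2.imwrite(f"pics/{cam}0.png",c["image"][:,:,::-1])
    print(cam,c["world_from_camera"].round(3).tolist())
    for n in ["medallion_center","blank_center","jig","nest","jaw_face","wheel_top","wheel","mug","case","reel"]:
        for r in tip_of(cam,n)[:3]:
            p=r["position"]; 
            print(n,round(r["p"],2),np.round(p,1),pt(c,*p).round(3))
print(get_state()["t"])
E
```

```text
top [[0.024, -0.998, 0.06, 0.549], [-1.0, -0.024, 0.005, 0.014], [-0.004, -0.06, -0.998, 1.401], [0.0, 0.0, 0.0, 1.0]]
medallion_center 0.86 [204.9 176.9] [0.711 0.354 0.017]
medallion_center 0.75 [245.8 244.8] [0.621 0.196 0.017]
medallion_center 0.65 [251.8 381.9] [ 0.613 -0.114  0.054]
blank_center 0.87 [313.  199.9] [0.466 0.292 0.017]
jig 0.92 [276.3 374.2] [ 0.559 -0.099  0.037]
jig 0.32 [249.8 380.9] [ 0.618 -0.112  0.045]
nest 0.8 [293.6 368.3] [ 0.519 -0.088  0.017]
jaw_face 0.42 [280.7 374.8] [ 0.549 -0.102  0.021]
wheel_top 0.87 [252.8 384.2] [ 0.611 -0.119  0.055]
wheel 0.46 [251.9 382.3] [ 0.613 -0.115  0.054]
mug 0.75 [290.9 507.4] [ 0.533 -0.408  0.003]
mug 0.54 [296.3 367.9] [ 0.513 -0.088  0.012]
case 0.57 [269.6 141.2] [0.561 0.422 0.044]
reel 0.76 [181.6 307.1] [0.77  0.057 0.027]
reel 0.68 [252.7 383.6] [ 0.611 -0.117  0.055]
scene [[0.672, 0.588, -0.451, 1.064], [0.741, -0.54, 0.399, -0.339], [-0.008, -0.602, -0.799, 0.85], [0.0, 0.0, 0.0, 1.0]]
medallion_center 0.89 [195.2 394.1] [0.616 0.278 0.016]
medallion_center 0.87 [216.5 372.3] [0.626 0.195 0.016]
medallion_center 0.7 [222.9 416.9] [0.705 0.258 0.011]
blank_center 0.78 [162.3 353.8] [0.473 0.286 0.015]
jig 0.93 [280.7 248.4] [ 0.59  -0.122  0.044]
jig 0.22 [303.4 377.5] [0.791 0.04  0.022]
nest 0.98 [259.9 236.4] [ 0.513 -0.102  0.013]
jaw_face 0.67 [285.7 257.2] [ 0.615 -0.118  0.051]
jaw_face 0.61 [268.7 244.2] [ 0.555 -0.109  0.034]
wheel_top 0.67 [288.1 254.8] [ 0.615 -0.125  0.05 ]
wheel_top 0.43 [161.8 352.2] [0.471 0.282 0.018]
wheel 0.69 [292.3 258.4] [ 0.628 -0.125  0.051]
wheel 0.68 [288.  254.7] [ 0.615 -0.125  0.05 ]
wheel 0.29 [302.5 375.9] [0.788 0.038 0.024]
mug 0.74 [360.8 110.3] [ 0.568 -0.402  0.059]
case 0.76 [155.5 416.1] [0.569 0.407 0.027]
reel 0.81 [303.3 377.3] [0.791 0.039 0.024]
1.1
```

View pics/top0.png

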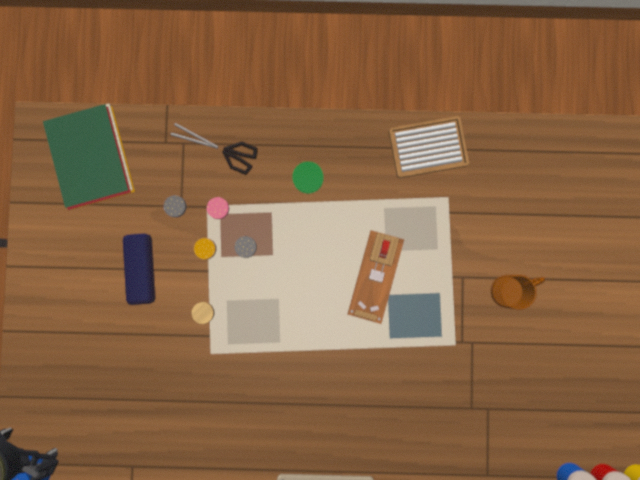

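View pics/scene0.png

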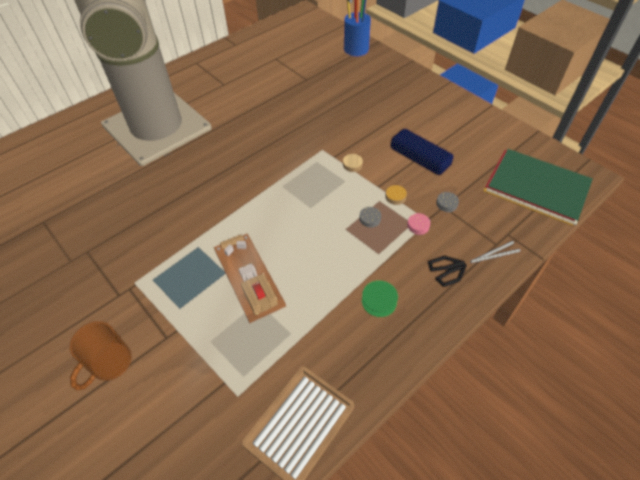

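```bash
cat >> h.py <<'E'
def wray(c,row,col):
    K=c["camera_matrix"];T=c["world_from_camera"]
    v=np.array([(col-K[0,2])/K[0,0],(row-K[1,2])/K[1,1]]);th=np.linalg.norm(v)
    d=np.r_[v/max(th,1e-9)*np.sin(th),np.cos(th)]
    return d
def wpt(c,row,col,z=None):
    T=c["world_from_camera"];d=wray(c,row,col)
    s=c["depth"][int(round(row)),int(round(col))]/d[2] if z is None else (z-T[2,3])/(T[:3,:3]@d)[2]
    return T[:3,:3]@(d*s)+T[:3,3]
def gold(c,f,z):
    # centroid of the gold top face
    h=cv2.cvtColor(c["image"],cv2.COLOR_RGB2HSV)
    return h
E
python3 - <<'E'
from h import *
c=capture("top"); im=c["image"]
for n,(r,q) in dict(gold=(249,204),gold_l=(313,202),grey=(247,246),pink=(208,218)).items():
    print(n,pt(c,r,q,.016).round(3),im[r,q], cv2.cvtColor(im[r:r+1,q:q+1],cv2.COLOR_RGB2HSV)[0,0])
s=get_state();print(s["orientation"],s["tcp_pos"],s["opening"])
J=np.arctan2(.031,-.092)
for y in(J,J-np.pi):
  for p in([.615,.285,.2],[.56,-.1,.2]): print(y,ik(p,[np.pi,0,y]))
y=J-np.pi
reach([.56,-.1,.26],[np.pi,0,y])
c=capture("wrist"); cv2.imwrite("pics/w_jig.png",c["image"][:,:,::-1]); np.save("w_jig.npy",c,allow_pickle=True)
for n in ["jig","nest","jaw_face","wheel_top","wheel"]:
    for r in tip_of("wrist",n)[:2]: print(n,round(r["p"],2),np.round(r["position"],1),wpt(c,*r["position"]).round(4))
reach([.58,.285,.26],[np.pi,0,y])
c=capture("wrist"); cv2.imwrite("pics/w_med.png",c["image"][:,:,::-1]); np.save("w_med.npy",c,allow_pickle=True)
for n in ["medallion_center","blank_center"]:
    for r in tip_of("wrist",n)[:4]: print(n,round(r["p"],2),np.round(r["position"],1),wpt(c,*r["position"]).round(4))
print(get_state()["t"])
E
```

```text
gold [0.612 0.289 0.016] [202 147  22] [ 21 227 202]
gold_l [0.466 0.288 0.016] [201 166 109] [ 19 117 201]
grey [0.618 0.193 0.016] [121 118 113] [ 19  17 121]
pink [0.706 0.26  0.016] [217 119 140] [174 115 217]
[-3.14153960e+00 -2.13546762e-06  2.74777942e+00] [0.23020293 0.55406793 0.23129611] 0.08525382909945543
2.816584781723145 [ 0.3583459   0.3542388   1.28532963  0.          1.50202422 -0.88744255]
2.816584781723145 [-0.26683563  0.06286356  1.61736575  0.          1.46136335 -1.51262408]
-0.32500787186664803 [ 3.58345903e-01  3.54238800e-01  1.28532963e+00 -4.44089210e-16
  1.50202422e+00  2.25415010e+00]
-0.32500787186664803 [-2.66835628e-01  6.28635566e-02  1.61736575e+00 -4.44089210e-16
  1.46136335e+00  1.62896857e+00]
jig 0.97 [198.9 329.2] [ 0.5641 -0.1059  0.0333]
nest 0.79 [245.1 331.9] [ 0.5113 -0.0917  0.0134]
jaw_face 0.62 [214.4 330.7] [ 0.548  -0.1022  0.0314]
wheel_top 0.96 [139.  327.4] [ 0.6218 -0.1231  0.0502]
wheel 0.84 [143.8 328. ] [ 0.6173 -0.1222  0.0499]
medallion_center 0.93 [113.5 216.4] [0.7078 0.3602 0.015 ]
medallion_center 0.77 [ 81.1 307.8] [0.7056 0.2589 0.016 ]
medallion_center 0.64 [172.  310.4] [0.6149 0.287  0.0166]
medallion_center 0.64 [144.6 391.1] [0.6161 0.1984 0.0171]
blank_center 0.74 [295.3 353.5] [0.4677 0.2864 0.0162]
5.625
```

View pics/w_jig.png

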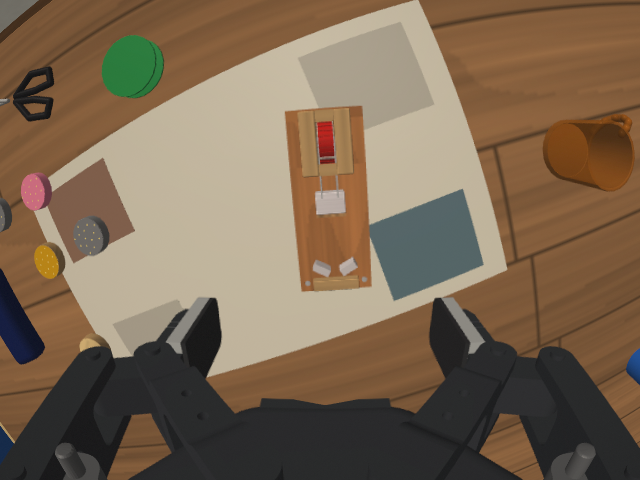

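View pics/w_med.png

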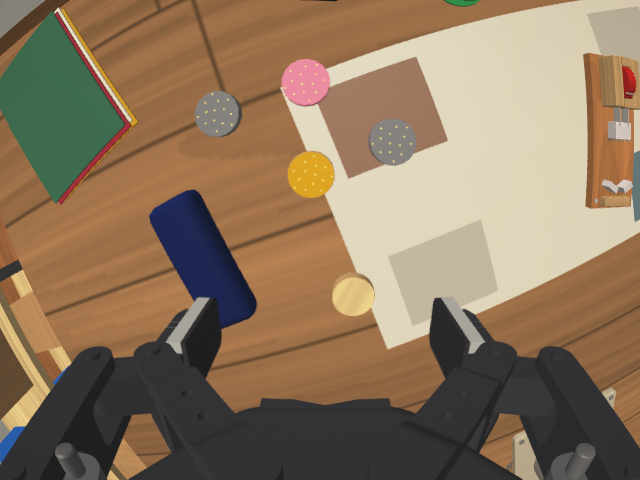

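```bash
cat >> h.py <<'E'
def cloud(c):
    K=c["camera_matrix"];T=c["world_from_camera"];v,u=np.mgrid[:480,:640]
    x=(u-K[0,2])/K[0,0];y=(v-K[1,2])/K[1,1];th=np.hypot(x,y)+1e-9
    k=np.tan(np.minimum(th,1.5))/th
    P=np.stack([x*k,y*k,np.ones_like(x)],-1)*c["depth"][...,None]
    return P@T[:3,:3].T+T[:3,3], (c["depth"]>0)&(th<1.3)
E
python3 - <<'E'
from h import *
c=np.load("w_jig.npy",allow_pickle=True).item()
P,ok=cloud(c);h=cv2.cvtColor(c["image"],cv2.COLOR_RGB2HSV).astype(int)
near=ok&(np.hypot(P[...,0]-.562,P[...,1]+.105)<.13)
m=near&(P[...,2]>.008)&(P[...,2]<.075); m[290:]=False
X=P[m]; print("table z",np.median(P[near&~m][:,2]), "board z",np.median(X[X[:,2]<.02][:,2]))
r=cv2.minAreaRect(X[:,:2].astype(np.float32)*1000);print(r)
J=np.arctan2(.031,-.092); r_=np.deg2rad(r[2]); J=min([r_+k*np.pi/2 for k in range(-4,5)],key=lambda a:abs(a-J))
ex=np.array([np.cos(J),np.sin(J)]);ey=np.array([-ex[1],ex[0]]);o=np.array(r[0])/1000
print("J",J,np.rad2deg(J))
def loc(Q):return np.c_[(Q[:,:2]-o)@ex,(Q[:,:2]-o)@ey,Q[:,2]]*1000
L=loc(X);
for a,b in((.009,.02),(.038,.047)):
    q=L[(L[:,2]>a*1000)&(L[:,2]<b*1000)];print(a,np.percentile(q,[0,1,50,99,100],axis=0).round(1).tolist())
red=near&((h[...,0]<8)|(h[...,0]>174))&(h[...,1]>190)
q=loc(P[red]);print("red",len(q),np.percentile(q,[0,3,50,97,100],axis=0).round(1).tolist())
wht=near&(h[...,1]<40)&(h[...,2]>150)
q=loc(P[wht]);q=q[(q[:,2]>20)&(abs(q[:,1])<40)]
for n,g in(("jaw",q[(q[:,0]>-15)&(q[:,0]<20)]),("V",q[q[:,0]>20])):print(n,len(g),np.percentile(g,[0,3,50,97,100],axis=0).round(1).tolist())
c=np.load("w_med.npy",allow_pickle=True).item()
P,ok=cloud(c);h=cv2.cvtColor(c["image"],cv2.COLOR_RGB2HSV).astype(int)
m=ok&(np.hypot(P[...,0]-.613,P[...,1]-.288)<.04)
q=P[m&(P[...,2]>.005)];print("med",len(q),cv2.minEnclosingCircle(q[:,:2].astype(np.float32)*1000),np.percentile(q[:,2],[50,97]))
q=q[q[:,2]>.0145];print("med top",len(q),cv2.minEnclosingCircle(q[:,:2].astype(np.float32)*1000),q.mean(0))
E
```

```text
table z 0.3318546565724959 board z 0.013469257855109218
((557.16796875, -104.72002410888672), (80.99708557128906, 200.9763946533203), 75.77436065673828)
J 2.8933084088486325 165.77436065673828
0.009 [[-100.5, -40.5, 10.2], [-99.0, -39.5, 11.7], [18.2, 0.4, 13.5], [95.2, 39.5, 16.8], [100.5, 40.5, 19.9]]
0.038 [[-96.4, -25.3, 38.1], [-95.8, -24.8, 40.3], [-64.3, -0.1, 43.3], [-32.6, 24.5, 46.3], [-31.8, 25.3, 47.0]]
red 502 [[-83.8, -6.6, 38.3], [-82.5, -6.1, 41.3], [-66.3, 0.0, 49.9], [-46.4, 6.2, 52.5], [-44.9, 6.7, 53.9]]
jaw 619 [[-14.7, -14.1, 20.3], [-13.7, -13.4, 25.9], [-3.9, 0.1, 31.8], [7.0, 13.3, 33.5], [7.7, 14.1, 34.6]]
V 261 [[61.8, -23.5, 20.1], [63.1, -22.1, 21.6], [69.0, 8.4, 29.3], [74.8, 20.7, 30.7], [76.0, 22.9, 31.6]]
med 28440 ((600.0687255859375, 291.2677001953125), 37.51892852783203) [0.34717283 0.36311628]
med top 28326 ((600.0687255859375, 291.2677001953125), 37.51892852783203) [0.5978053  0.28949089 0.32575523]
```

```bash
cat >> h.py <<'E'
o=np.array([.55717,-.10472]);J=2.8933084;ex=np.array([np.cos(J),np.sin(J)]);ey=np.array([-ex[1],ex[0]])
R=[np.pi,0,J-np.pi]
def jp(x,y,z): return np.r_[o+ex*x+ey*y,z]
E
python3 - <<'E'
from h import *
c=np.load("w_med.npy",allow_pickle=True).item()
P,ok=cloud(c);h=cv2.cvtColor(c["image"],cv2.COLOR_RGB2HSV).astype(int)
m=ok&(np.hypot(P[...,0]-.613,P[...,1]-.288)<.04)&(P[...,2]<.03)
q=P[m&(P[...,2]>.006)];a=cv2.minEnclosingCircle(q[:,:2].astype(np.float32)*1000);print("med",len(q),a)
q=q[q[:,2]>.0135];b=cv2.minEnclosingCircle(q[:,:2].astype(np.float32)*1000);print("top",len(q),b,q.mean(0))
xy=np.array(b[0])/1000
assert abs(b[1]-25)<3 and np.hypot(*(xy-[.613,.288]))<.008
move_gripper(.068,25)
reach([*xy,.08],R)
print(line_to([*xy,.03],v=.15))
hit=line_to([*xy,-.012],v=.03,until_force=4); s=get_state();print("touch",hit,s["tcp_pos"],s["force"],s["t"])
z=s["tcp_pos"][2]
line_to([*xy,z+.0035],v=.05)
move_gripper(.03,25); s=get_state();print("grip",s["opening"],s["grasp_force"],s["force"])
line_to([*xy,z+.10],v=.12); s=get_state();print(s["opening"],s["grasp_force"],s["t"])
E
```

```text
med 1750 ((612.22216796875, 287.9251403808594), 25.170948028564453)
top 1737 ((612.22216796875, 287.9251403808594), 25.170948028564453) [0.61245539 0.28774795 0.01575502]
False
touch True [ 0.6120168   0.28785767 -0.0070259 ] [-2.56347895 -0.53893759  7.01671925] 8.3083
grip 0.049191079628725175 29.10469377238769 [-0.18206763  0.38524189  6.16077594]
0.04917491438510517 25.96417933702469 9.8167
```

```bash
python3 - <<'E'
from h import *
reach(jp(.042,0,.11),R)
line_to(jp(.042,0,.03),v=.12)
f0=get_state()["force"]
hit=line_to(jp(.042,0,.004),v=.02,until_force=3); s=get_state();print("touch",hit,s["tcp_pos"],s["force"]-np.array(f0),s["t"])
z=s["tcp_pos"][2]
move_gripper(.064); s=get_state();print(s["opening"],s["grasp_force"],s["t"])
line_to(jp(.042,0,z+.08),v=.15)
reach(jp(.005,0,.22),R)
c=capture("wrist"); cv2.imwrite("pics/w_placed.png",c["image"][100:400,150:500][:,:,::-1])
P,ok=cloud(c)
L=(P[...,:2]-o);lx=L@ex;ly=L@ey
h=cv2.cvtColor(c["image"],cv2.COLOR_RGB2HSV).astype(int)
m=ok&(abs(lx-.04)<.05)&(abs(ly)<.05)&(P[...,2]<.06)&(h[...,0]>17)&(h[...,0]<30)&(h[...,1]>170)&(P[...,2]>.024)
q=np.c_[lx[m],ly[m],P[m][:,2]]*1000;print(len(q),cv2.minEnclosingCircle(q[:,:2].astype(np.float32)),np.percentile(q,[2,50,98],axis=0).round(1).tolist())
for r in tip_of("wrist","jaw_face")[:1]+tip_of("wrist","medallion_center")[:1]:
    p=wpt(c,*r["position"]);print(r["p"],(p[:2]-o)@ex,(p[:2]-o)@ey,p[2])
print(get_state()["t"])
E
```

```text
touch True [ 0.51634907 -0.09438662  0.01128721] [-2.4311441  -0.05771968  6.09220124] 13.0
0.06416935717023957 0.0 13.3
1913 ((42.53279495239258, 0.785224199295044), 24.293787002563477) [[20.9, -20.8, 28.3], [42.0, 0.9, 29.9], [64.0, 22.4, 31.3]]
0.55 0.008536477737448355 0.001119949962671887 0.03146906814258649
0.96 0.03991069120761793 -0.0012834739607917975 0.030431792043424777
14.7417
```

View pics/w_placed.png

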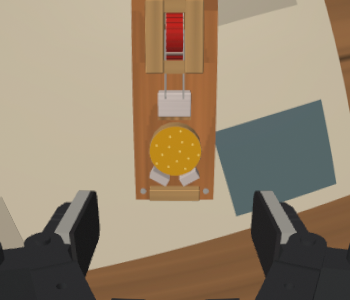

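```bash
cat >> h.py <<'E'
def stroke(x0,x1,step,goal=5.4,N=7.5,v=.02):
    """one rolling stroke; returns True when drag reaches goal"""
    line_to(jp(x0,0,.062),v=.15); pause(.15)
    F0=np.array(get_state()["force"])
    hit=line_to(jp(x0,0,.045),v=.01,until_force=N-2.5)
    x=x0;z=get_state()["tcp_pos"][2];log=[];done=False
    while True:
        s=get_state();F=np.array(s["force"])-F0;d=-F[:2]@ex;n=F[2];p=s["tcp_pos"]
        log.append((round(x*1e3,1),round((p[:2]-o)@ex*1e3,1),round(p[2]*1e3,2),round(d,1),round(n,1)))
        if d>goal: done=True;break
        if n>14 or x>=x1-1e-6: break
        x+=step; z+=np.clip((n-N)/5000*.6,-.0005,.0005); z=max(z,.0478)
        line_to(jp(x,0,z),v=v)
    line_to(jp(x,0,z+.012),v=.1)
    print(hit,done,log[::1 if len(log)<26 else 2],get_state()["t"]);return done
E
python3 - <<'E'
from h import *
move_gripper(0.0,25);reach(jp(-.074,0,.075),R)
stroke(-.074,-.054,.0015)
E
```

```text
True False [(-74.0, np.float64(-74.4), np.float64(50.99), np.float64(-1.3), np.float64(5.9)), (-72.5, np.float64(-73.7), np.float64(51.8), np.float64(2.3), np.float64(5.2)), (-71.0, np.float64(-71.8), np.float64(51.38), np.float64(2.5), np.float64(6.4)), (-69.5, np.float64(-70.3), np.float64(51.32), np.float64(1.3), np.float64(7.0)), (-68.0, np.float64(-68.9), np.float64(51.35), np.float64(1.7), np.float64(7.2)), (-66.5, np.float64(-67.4), np.float64(51.3), np.float64(1.6), np.float64(5.7)), (-65.0, np.float64(-66.0), np.float64(51.16), np.float64(1.3), np.float64(7.2)), (-63.5, np.float64(-64.6), np.float64(51.23), np.float64(1.6), np.float64(8.0)), (-62.0, np.float64(-63.0), np.float64(51.22), np.float64(2.2), np.float64(7.5)), (-60.5, np.float64(-61.5), np.float64(51.24), np.float64(1.9), np.float64(7.2)), (-59.0, np.float64(-60.0), np.float64(51.21), np.float64(0.8), np.float64(7.7)), (-57.5, np.float64(-58.6), np.float64(51.27), np.float64(1.8), np.float64(7.5)), (-56.0, np.float64(-57.0), np.float64(51.2), np.float64(1.0), np.float64(7.8)), (-54.5, np.float64(-55.3), np.float64(51.07), np.float64(0.4), np.float64(6.8)), (-53.0, np.float64(-53.6), np.float64(50.86), np.float64(0.2), np.float64(9.4))] 21.3417
```

```bash
python3 - <<'E'
from h import *
c=capture("wrist"); cv2.imwrite("pics/w_s1.png",c["image"][:,:,::-1])
P,ok=cloud(c);L=(P[...,:2]-o);lx=L@ex*1e3;ly=L@ey*1e3
h=cv2.cvtColor(c["image"],cv2.COLOR_RGB2HSV).astype(int)
m=ok&(abs(ly)<15)&(lx>-20)&(lx<25)&(h[...,1]<45)&(h[...,2]>120)&(P[...,2]>.028)&(P[...,2]<.04)
print(m.sum(),np.percentile(lx[m],[1,50,97,99.5]))
print(get_state()["t"])
E
```

```text
15 [10.38114138 10.9988578  12.83500529 12.92237919]
21.3917
```

View pics/w_s1.png

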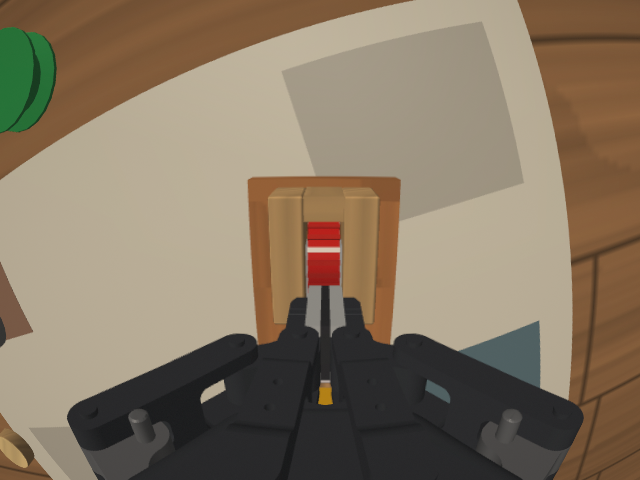

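```bash
python3 - <<'E'
from h import *
if not stroke(-.074,-.054,.0025,goal=5.2,v=.03): stroke(-.074,-.054,.001,goal=5.2,N=8,v=.02)
E
```

```text
True False [(-74.0, np.float64(-74.5), np.float64(51.02), np.float64(-1.0), np.float64(5.4)), (-71.5, np.float64(-72.7), np.float64(51.81), np.float64(3.2), np.float64(5.1)), (-69.0, np.float64(-69.7), np.float64(51.32), np.float64(1.7), np.float64(6.1)), (-66.5, np.float64(-67.3), np.float64(51.29), np.float64(2.8), np.float64(6.7)), (-64.0, np.float64(-64.8), np.float64(51.25), np.float64(2.1), np.float64(6.9)), (-61.5, np.float64(-62.4), np.float64(51.19), np.float64(2.2), np.float64(6.7)), (-59.0, np.float64(-59.9), np.float64(51.16), np.float64(2.2), np.float64(6.7)), (-56.5, np.float64(-57.8), np.float64(51.24), np.float64(2.7), np.float64(6.2)), (-54.0, np.float64(-55.3), np.float64(51.07), np.float64(2.8), np.float64(6.5))] 25.2083
True True [(-74.0, np.float64(-74.6), np.float64(51.26), np.float64(0.1), np.float64(5.8)), (-73.0, np.float64(-73.9), np.float64(51.77), np.float64(3.3), np.float64(3.1)), (-72.0, np.float64(-73.4), np.float64(51.67), np.float64(3.5), np.float64(6.1)), (-71.0, np.float64(-72.8), np.float64(51.74), np.float64(3.2), np.float64(6.2)), (-70.0, np.float64(-72.0), np.float64(51.7), np.float64(5.6), np.float64(6.6))] 28.0083
```

```bash
cat >> h.py <<'E'
def look():
    reach(jp(.005,0,.22),R)
    c=capture("wrist")
    P,ok=cloud(c);L=(P[...,:2]-o);lx=L@ex*1e3;ly=L@ey*1e3
    h=cv2.cvtColor(c["image"],cv2.COLOR_RGB2HSV).astype(int)
    m=ok&(abs(lx-40)<50)&(abs(ly)<50)&(P[...,2]<.06)&(h[...,0]>17)&(h[...,0]<30)&(h[...,1]>170)&(P[...,2]>.024)
    q=np.c_[lx[m],ly[m]].astype(np.float32);print(len(q),cv2.minEnclosingCircle(q),np.median(P[m][:,2]))
    m=ok&(abs(ly)<14)&(lx>-30)&(lx<24)&(h[...,1]<45)&(h[...,2]>120)&(P[...,2]>.026)&(P[...,2]<.04)
    print("jaw",m.sum(),np.percentile(lx[m],[1,50,97,99.5]),get_state()["t"])
    return c
E
python3 - <<'E'
from h import *
c=look(); cv2.imwrite("pics/w_s3.png",cv2.resize(c["image"][80:320,200:440],None,fx=2.4,fy=2.4)[:,:,::-1])
E
```

```text
1911 ((44.99390411376953, 0.7612790465354919), 24.55402946472168) 0.029891556932166385
jaw 818 [-26.14877854   4.08497649  15.9910453   16.34195526] 28.7917
```

View pics/w_s3.png

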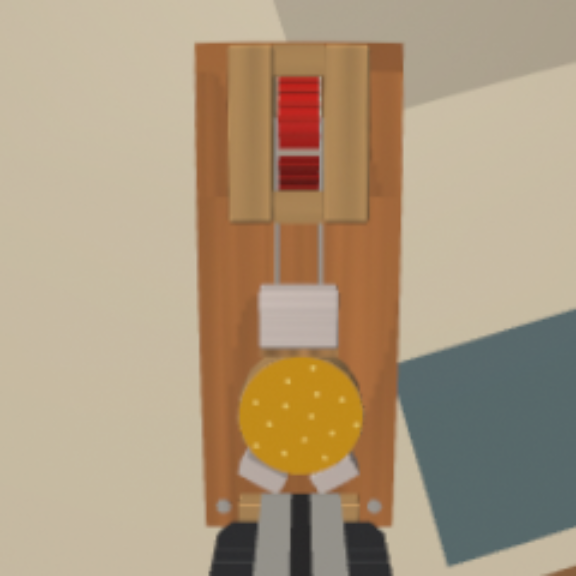

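```bash
python3 - <<'E'
from h import *
reach(jp(-.066,0,.075),R)
stroke(-.066,-.054,.0005,goal=5.3,N=8.5,v=.01)
c=look()
E
```

```text
True True [(-66.0, np.float64(-66.7), np.float64(51.44), np.float64(-0.6), np.float64(6.4)), (-65.5, np.float64(-66.3), np.float64(51.86), np.float64(1.8), np.float64(3.9)), (-65.0, np.float64(-66.2), np.float64(51.69), np.float64(2.1), np.float64(6.0)), (-64.5, np.float64(-66.1), np.float64(51.7), np.float64(3.1), np.float64(5.6)), (-64.0, np.float64(-65.9), np.float64(51.66), np.float64(4.2), np.float64(5.8)), (-63.5, np.float64(-65.8), np.float64(51.6), np.float64(5.3), np.float64(7.9)), (-63.0, np.float64(-65.5), np.float64(51.69), np.float64(5.3), np.float64(6.7)), (-62.5, np.float64(-65.2), np.float64(51.66), np.float64(5.6), np.float64(7.0))] 32.9917
1901 ((44.68922805786133, 0.5993502140045166), 24.361797332763672) 0.029926682813957772
jaw 812 [-26.31645111   4.18713997  15.98234577  16.36733439] 33.7667
```

```bash
python3 - <<'E'
from h import *
print(hand_in())
E
```

```text
the job is handed in; nothing more can be done
None
```

I laid the medallion gold side up in the jig's bed, rolled the thumbwheel until it stiffened at about 5.5 N of drag with the disc home in the fence (measured within 1 mm of the nest), and handed the job in at about 34 s. The clamping force was only inferred from that drag (roughly 11 N), and no verdict came back.

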